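# Tilt the platform carrying the steel channel to the set angle and hold it

### The arm

A 6-joint arm with a two-finger parallel gripper is mounted at the origin on a cart in front of the work surface, level with it; the furniture and walls round the work are solid. World frame = base frame: x ahead of the robot, y to its left, z up, the work surface at z = 0. Lengths are in m, angles in degrees, forces in N, time in s.
With the tool pointing down it reaches from about 0.4 to 0.925 m from the base axis. Payload 3.4 kg.
Tool frame: the origin (TCP) lies midway between the tips of the shut fingers; the grasp point (between the pads) lies 19 mm behind it (robot.tcp_to_grasp is the distance from the TCP to the grasp point, in m); z points along the fingers, y is the line along which they close (so a half turn about z gives the same grasp; the last joint's range is limited). The gripper opens to 85 mm and grips with 20 to 120 N. Pads are 22 mm wide; open, the fingers measure 114 mm over their backs; the gripper's body (76 mm by 85 mm) begins 54 mm behind the grasp point. The pads swing forward as they close: fully open they stand 13 mm farther back than shut.
Start: joints at [62.768, 17.578, 86.31, -0, 76.112, -4.211], TCP at [0.225, 0.529, 0.231] pointing down, gripper open.
Joint ranges: [-179.03, 179.03], [-60, 130.46], [8.19, 133.38], [-81.62, 261.62], [5.75, 156.47], [-153.77, 153.77]. Speed limits (degrees/s): [147.25, 147.25, 180, 180, 180, 180].

### API

Orientations are given as [roll, pitch, yaw] about the fixed x, y, z axes, in that order (R = Rz(yaw) Ry(pitch) Rx(roll)).
In Python, from plant import robot gives the robot as it stands. The module is installed in compiled form; this text tells all that it offers.
- The arm moves only by the shell command python3 -m crank 'ROWS'. ROWS is JSON, a list that holds one entry, the list of rows, each a list of 7 numbers: the turn, a rotation vector about the tool's x, y, z in degrees, then the shift along the tool's x, y, z in mm, then the finger opening in mm, from 0 to 85.4. A call has 1 to 12 rows; each row is the pose to reach, as a shift and turn from the pose commanded when the call began, along the tool's axes at that moment; what a row does not reach only later rows make up. A row lasts 1/12 s, in which the tool goes at most 41.7 mm and 7.16 degrees, less where a joint would pass 70% of its speed; a pose out of reach is approached as far as the arm can. A call with a gripper value outside its range is refused whole. The fingers move at their own pace and stop on an object; the grip force is fixed at half the most. Time passes only in rows, so rows that repeat a pose let the fingers close. It gives the time, the measured TCP pose, the force, the opening and the grip force at its end, in the units of the state.
- robot.observe(): the state, without advancing time (a new reading comes with each control period).
- robot.capture(name): name is "scene" or "top"; returns (picture, depth): 480x640x3 uint8, red, green, blue; 480x640 float32, m along the optical axis (not along the pixel's ray), 0 where there is no reading.
- robot.camera_params(name): a dict with "vertical_fov" (degrees; the focal length in pixels is half the picture's height over the tangent of half this angle, whatever the lens; pixels are square), "cx", "cy" (the principal point, pixels), "dist" ([k1, k2, p1, p2, k3] as OpenCV has them; the pictures are not rectified), "R" (3x3) and "t" (3): a world point X has camera coordinates R X + t. Camera axes: x right, y down, z forward; pixel columns grow to the right and rows downward; lengths in m; the calibration is good to about 2 mm. A picture is of the moment at which its call begins. camera_params takes no time and is no camera call.
- robot.finish_job(): hands the job in; it is judged then, once.
Trained networks look in the newest picture that a camera, given by its name, has taken for a name from the list of things; names that differ only in an ending like _2 or _b are one class to them, and where a whole thing is asked for, a point or a joint stands for the part that bears it (a point fixed in the world has none). Each returns a list of dicts, best first, with "confidence" (0 to 1); they miss things now and then, are a little off and sometimes report something else, mostly with a low value. They report only what shows in the picture. A call takes as long as a camera call. They do not tell look-alikes from the thing itself.
- robot.outline_of(camera, query): "pixels" (480x640 bool, what is visible of it) and "rect" ([left, top, width, height] as shares, 0 to 1, of the picture: columns of its width, rows of its height, round what is visible of it).
- robot.place_of(camera, query): "point" ([column, row] as shares, 0 to 1, of the picture: columns of its width, rows of its height: a listed point, or the origin of a listed thing).
The state is a dict: "time": time; "qpos": joint angles; "qd": joint speeds; "joint_torque": joint torques, N m; "tool_pos": TCP position; "orientation": TCP orientation; "ft_force": force on the tool from outside, world axes, zero at the start; "torque": the same for the moment, N m; "width": finger opening in m; "finger_force": force on a finger pad.
Only numpy, scipy, OpenCV 4.12 (cv2) and the standard library are available. Lean on these libraries where they do the work, as an engineer would, in place of code of your own. Each camera call takes 0.05 s, during which the arm holds its last target. There are 200 camera calls.

### The job

The tilting rig on the bench has two hinged platforms side by side, and between them an index arm that has been set to an angle. Take the platform on which the steel channel lies by its lifting bar, raise it until its deck is parallel with the index arm, within about 3 degrees, and finish while holding the bar so that the platform stays still at that angle. The channel must stay on the platform; leave the other platform down with its tin, and do not disturb the index arm or the tools lying round the rig.

Things in the scene. Friction and masses are not known exactly. Their poses are not given: they have to be found in the camera images.
- rig: Fixed grey tilting rig, base plate 250 x 270 x 12 mm. Origin on the bench, 125 mm in front of the hinge axis, midway between the platforms; x to the back (to the hinge), y left, z up. Platform centre lines at y = +75 (left) and -75 mm (right), one hinge pin at the back. Between them stands a steel arc, 135 mm from the pin, with a tick every 10 degrees to 60.
- rig_hinge (a point): Point on the common hinge axis, midway between the platforms, 40 mm above the bench, 125 mm behind the rig's origin; the axis runs along the rig's y. Axes as the rig's.
- index (a joint): Angle of the index arm, in rad: 0 = level, grows as its tip rises; same sense and same hinge axis as the platforms. It starts between 0.35 and 0.75 and stays by friction; it is the angle wanted. It does not stop the platforms.
- index_tip (a point): Tip of the index arm: a flat dark steel arm 12 mm high and 4 mm thick with a thin pointed end and a small black knob, in the gap between the platforms, reaching 165 mm forward from the hinge axis. The point lies on the arm's centre line, which passes through the hinge axis; its x axis points along the arm back to the hinge.
- left_platform (a joint): Hinge of the left platform, rad: 0 = level on its rests, grows as the front edge is lifted, to 1.1. Free hinge: let go, it falls back to 0. Plain steel tray, 180 mm front to back, 100 wide, deck top 6 mm above the hinge axis (46 mm above the bench when level), rims 6 to 10 mm high at sides and back, none at the front. 0.33 kg with its bar, plus its load.
- right_platform (a joint): Hinge of the right platform, rad: 0 = level on its rests, grows as the front edge is lifted, to 1.1. Free hinge: let go, it falls back to 0. Plain steel tray, 180 mm front to back, 100 wide, deck top 6 mm above the hinge axis (46 mm above the bench when level), rims 6 to 10 mm high at sides and back, none at the front. 0.33 kg with its bar, plus its load.
- left_bar (a point): Lifting bar of the left platform, turning with it: round steel, 14 mm thick, 92 long, along y; 76 free between end rods. Origin: its centre, 60 mm above the bench when level, 62 in front of the deck. At platform angle a it lies, from the hinge axis, at -250 cos a + 20 sin a mm along rig x, 250 sin a + 20 cos a up. Its x runs back along the deck. Pinch from above; it turns in the grip.
- right_bar (a point): Lifting bar of the right platform, turning with it: round steel, 14 mm thick, 92 long, along y; 76 free between end rods. Origin: its centre, 60 mm above the bench when level, 62 in front of the deck. At platform angle a it lies, from the hinge axis, at -250 cos a + 20 sin a mm along rig x, 250 sin a + 20 cos a up. Its x runs back along the deck. Pinch from above; it turns in the grip.
- left_deck (a point): Centre of the left platform's deck, on its top surface, 100 mm in front of the hinge axis; x back toward the hinge, y to the left, z out of the deck.
- right_deck (a point): Centre of the right platform's deck, on its top surface, 100 mm in front of the hinge axis; x back toward the hinge, y to the left, z out of the deck.
- channel: The steel channel (a rusty U-section bracket, 40 x 150 x 42 mm, 0.4 to 0.8 kg), loose, lying lengthwise front to back on one of the two platforms (left or right, it varies). Origin at the centre of its underside.
- channel_mid (a point): Centre of the steel channel, half-way up (21 mm above the deck it lies on).
- tin: Small round lidded tin, 68 mm across, 42 mm high, loose, on the other platform. Origin at the centre of its underside.
- spanner: Bystander: combination spanner 221 mm long, 8 mm thick, lying on the bench to the left of the rig.
- square: Bystander: engineer's try square, 90 x 125 x 16 mm, lying on the bench to the right of the rig.
- screwdriver: Bystander: slotted screwdriver 233 mm long, 27 mm thick, lying on the bench to the left of the rig, beyond the spanner.
Not all that is in view belongs to the job. There is more than one size of the channel; the one meant has the size given above.

How it is judged (in metres and radians):
At the end, for the whole second after the job is handed in: Fingers hold the channel's platform by its bar (over 1 N), still (0.05 rad/s), parallel with the index arm within 0.06 rad; channel on the deck within 40 mm lengthwise, 35 mm sideways of its centre; other platform down (0.05 rad); index tip moved under 10 mm (((y of channel_mid in the frame of rig above 0 m and (angle between the x axis of left_bar and the x axis of index_tip, either way round below 0.06 rad and value of joint left_platform above 0.25 rad and velocity of joint left_platform between -0.05 and 0.05 rad/s and contact force between the fingers and left_platform above 1 N and value of joint right_platform below 0.05 rad and z of channel_mid in the frame of left_deck between 0.01 and 0.032 m and x of channel_mid in the frame of left_deck between -0.04 and 0.04 m and y of channel_mid in the frame of left_deck between -0.035 and 0.035 m and distance of index_tip from where it was at the start of the episode below 0.01 m)) or (y of channel_mid in the frame of rig below 0 m and (angle between the x axis of right_bar and the x axis of index_tip, either way round below 0.06 rad and value of joint right_platform above 0.25 rad and velocity of joint right_platform between -0.05 and 0.05 rad/s and contact force between the fingers and right_platform above 1 N and value of joint left_platform below 0.05 rad and z of channel_mid in the frame of right_deck between 0.01 and 0.032 m and x of channel_mid in the frame of right_deck between -0.04 and 0.04 m and y of channel_mid in the frame of right_deck between -0.035 and 0.035 m and distance of index_tip from where it was at the start of the episode below 0.01 m)))); the arm keeps its last pose, push and grip.
It fails at once if the platform without the channel is raised (over 0.15 rad) ((y of channel_mid in the frame of rig below 0 m and value of joint left_platform above 0.15 rad) or (y of channel_mid in the frame of rig above 0 m and value of joint right_platform above 0.15 rad)).
It fails at once if the index arm is pushed out of its setting (tip moved over 10 mm) (distance of index_tip from where it was at the start of the episode above 0.01 m).
It fails at once if the channel or the tin falls off the platforms (height (world z) of channel_mid below 0.045 m or height (world z) of tin below 0.025 m).
It fails at once if the tin is shifted (over 30 mm) (distance of tin from where it was at the start of the episode above 0.03 m).
It fails at once if a tool lying round the rig is moved (over 30 mm) (distance of any of spanner, square, screwdriver from where it was at the start of the episode above 0.03 m).
It also fails if it takes over 32 s, if anything falls off the work surface, if the arm or the gripper's body presses on something with over 40 N, if the wrist force passes 120 N, or if a joint passes its speed limit or range.

## Working session

There is one attempt and no reset: what is moved stays moved. The work goes in short steps, Python scripts to look and compute and a shell command to move; the robot and the scene stay as the last step left them, time stands still between calls to the robot, and variables do not carry over. Pictures are saved under pics/ and viewed, at most 10 in all, crops included, and the job is handed in when it is done.

```bash
mkdir -p pics; cat > h.py <<'E'
import numpy as np, cv2
from plant import robot
def K(n):
    p=robot.camera_params(n); f=240/np.tan(np.radians(p["vertical_fov"])/2)
    return np.array([[f,0,p["cx"]],[0,f,p["cy"]],[0,0,1]]),np.array(p["dist"],float),np.array(p["R"]),np.array(p["t"])
def ray(n,uv):
    k,d,R,t=K(n); q=cv2.undistortPoints(np.array([[uv]],float),k,d)[0,0]
    return -R.T@t, R.T@np.array([q[0],q[1],1])
def atz(n,uv,z):
    o,r=ray(n,uv); return o+r*(z-o[2])/r[2]
def atd(n,uv,dep):
    o,r=ray(n,uv); return o+r*dep
def proj(n,X):
    k,d,R,t=K(n); return cv2.projectPoints(np.array(X,float).reshape(-1,1,3),cv2.Rodrigues(R)[0],t,k,d)[0][:,0]
E
python3 - <<'E'
from h import *
for c in("scene","top"):
    im,d=robot.capture(c); cv2.imwrite(f"pics/{c}1.png",im[:,:,::-1]); np.save(c+"d.npy",d)
    print(c,K(c)[0][0,0],-K(c)[2].T@K(c)[3])
    for q in("rig_hinge","index_tip","left_bar","right_bar","left_deck","right_deck","channel_mid","tin"):
        for r in robot.place_of(c,q)[:2]:
            uv=np.array(r["point"])*[640,480]; u,v=uv.astype(int).clip(0,[639,479]); print(q,round(r["confidence"],2),uv.round(),atd(c,uv,d[v,u]).round(3))
print(robot.observe())
E
```

```text
scene 543.8215867962056 [ 0.14695817 -0.65720347  0.87401024]
rig_hinge 0.84 [394. 246.] [ 0.755 -0.016  0.042]
rig_hinge 0.19 [337. 244.] [0.628 0.024 0.078]
index_tip 0.71 [346. 256.] [ 0.617 -0.026  0.091]
left_bar 0.8 [278. 268.] [0.492 0.037 0.065]
left_bar 0.19 [292. 218.] [ 0.634  0.23  -0.004]
right_bar 0.92 [326. 319.] [ 0.506 -0.125  0.065]
left_deck 0.64 [335. 248.] [0.623 0.023 0.068]
right_deck 0.89 [380. 288.] [ 0.631 -0.125  0.078]
right_deck 0.22 [336. 247.] [ 0.147 -0.657  0.874]
channel_mid 0.75 [227. 279.] [0.407 0.112 0.011]
channel_mid 0.74 [332. 239.] [0.637 0.054 0.064]
tin 0.69 [382. 287.] [ 0.634 -0.126  0.083]
top 445.28048507411165 [0.49096078 0.07192379 1.03878258]
rig_hinge 0.57 [360. 171.] [ 0.746 -0.017  0.046]
index_tip 0.61 [373. 229.] [ 0.618 -0.049  0.01 ]
left_bar 0.93 [333. 283.] [0.492 0.046 0.069]
right_bar 0.86 [407. 278.] [ 0.503 -0.116  0.062]
left_deck 0.83 [331. 218.] [0.634 0.05  0.064]
right_deck 0.68 [401. 210.] [ 0.651 -0.102  0.085]
channel_mid 0.89 [331. 214.] [0.644 0.05  0.065]
channel_mid 0.82 [476. 321.] [ 0.408 -0.277  0.024]
tin 0.61 [400. 214.] [ 0.641 -0.099  0.084]
{'time': 0.9, 'qpos': array([ 6.27664657e+01,  1.75764324e+01,  8.63077989e+01,  1.22470979e-04,
        7.61109337e+01, -4.21318108e+00]), 'qd': array([-0.00446194, -0.11117537, -0.03164543, -0.00224725, -0.11864562,
       -0.01988692]), 'joint_torque': array([-2.63626816e-04, -4.57455683e+01, -2.52339435e+01, -1.56247747e-04,
        4.96252705e-04, -2.90182918e-06]), 'tool_pos': array([0.22491419, 0.52922462, 0.23134097]), 'orientation': array([1.79995169e+02, 2.36641849e-04, 1.56979617e+02]), 'ft_force': array([-0.03879869, -0.32563556, -0.09396248]), 'torque': array([0.04905656, 0.02889431, 0.02551609]), 'finger_force': 0.0, 'width': 0.08526309734359445}
```

View pics/scene1.png

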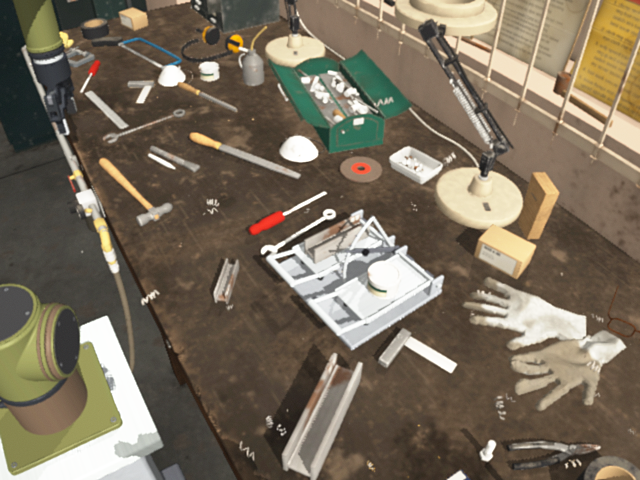

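View pics/top1.png

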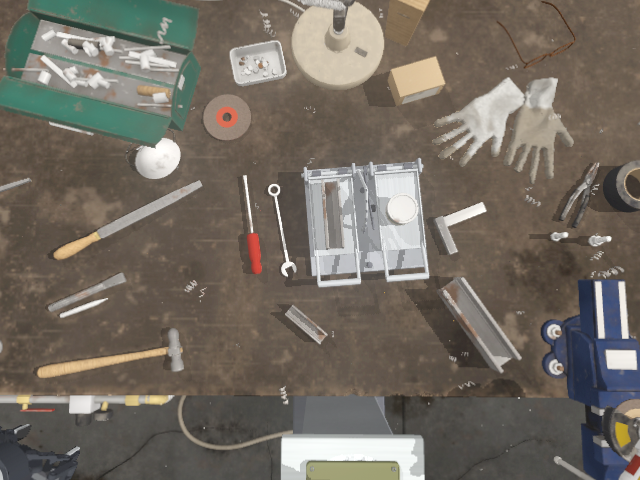

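Scene picture: the rig is at about (350,280), with the channel on the far (left) platform at (335,238) and the tin on the right platform at (382,280). Things that could be taken for the channel:
- the one on the deck: scene (335,238), top (331,214)
- a small one on the bench: scene (227,280), top (305,324)
- a large one on the bench: scene (322,415), top (480,322)

Only the first lies on a platform, so I choose that one. Next I check it in a close crop.

```bash
python3 - <<'E'
from h import *
a=cv2.imread("pics/scene1.png")[200:355,250:450]; b=cv2.imread("pics/top1.png")[150:300,290:440]
cv2.imwrite("pics/c1.png",cv2.resize(a,None,fx=4,fy=3.87*4/3.87*1.0 if 0 else 3.85,interpolation=cv2.INTER_CUBIC)) if 0 else cv2.imwrite("pics/c1.png",cv2.resize(a[:150],(800,600),interpolation=cv2.INTER_CUBIC))
cv2.imwrite("pics/c2.png",cv2.resize(b,(600,600),interpolation=cv2.INTER_CUBIC))
for c in("scene","top"):
    robot.capture(c)
    for r in robot.outline_of(c,"index_tip")[:2]:
        m=r["pixels"]; v,u=np.nonzero(m); print(c,r["confidence"],m.sum(),np.array(r["rect"])*[640,480,640,480])
E
```

```text
scene 0.73 284 [345.408 248.688  52.608   8.112]
top 0.56 87 [364.224 165.12   11.072  62.016]
```

View pics/c1.png

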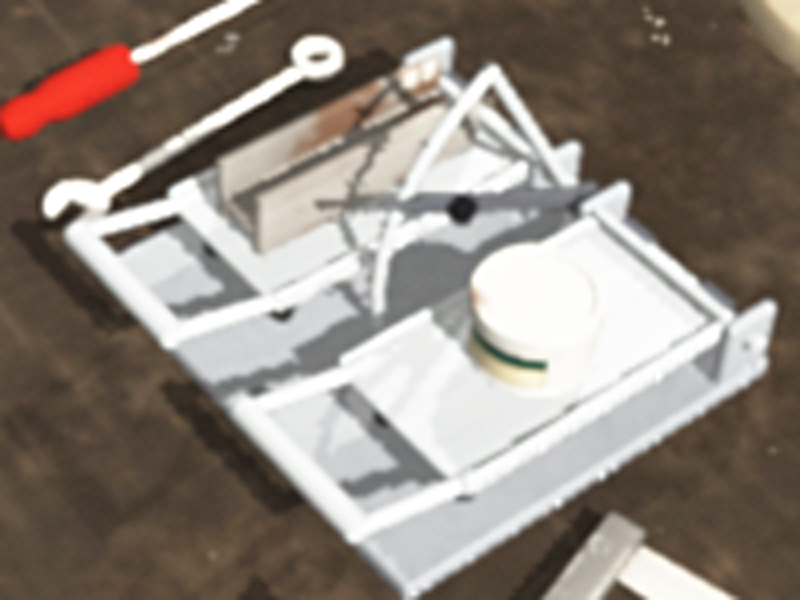

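View pics/c2.png

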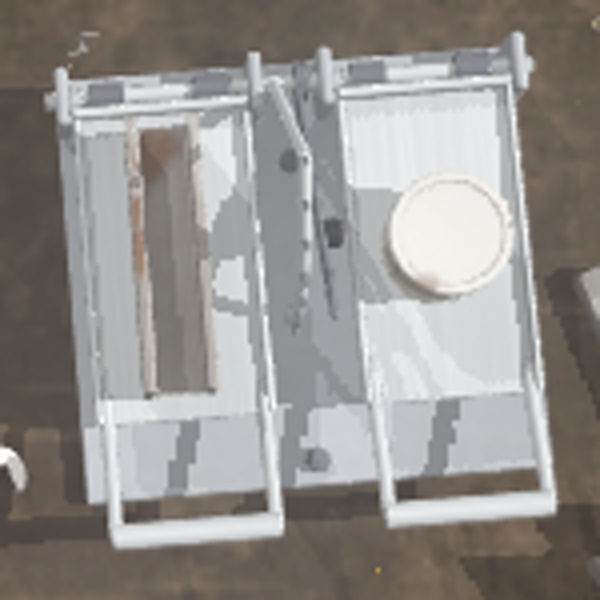

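The crops show the U channel lying lengthwise on the left deck (top crop (175,260)). The index tip is at scene crop (318,204), which is full-picture (329.5,251), and in top at about (373.7,229.2). Next I fit the rig pose and the index angle together.

```bash
cat > fit.py <<'E'
from h import *
from scipy.optimize import least_squares
T=lambda u,v:(290+u/4,150+v/4); S=lambda u,v:(250+u/4,200+v/4)
obs=[("top",T(115,538),(-125,121)),("top",T(280,527),(-125,29)),("top",T(390,515),(-125,-29)),("top",T(552,502),(-125,-121)),
("scene",S(75,232),(-125,121)),("scene",S(175,337),(-125,29)),("scene",S(245,400),(-125,-29)),("scene",S(358,532),(-125,-121))]
def w(p,l): c,s=np.cos(p[2]),np.sin(p[2]); return np.array([p[0]+c*l[0]-s*l[1],p[1]+s*l[0]+c*l[1],l[2]])
def res(p):
    r=[]
    for c,uv,l in obs: r.append(proj(c,w(p,np.array([*l,60])/1000))[0]-uv)
    a=p[3]; tip=np.array([.125-.165*np.cos(a),0,.04+.165*np.sin(a)])
    for c,uv in(("top",T(335,318)),("scene",S(318,204))): r.append(proj(c,w(p,tip))[0]-uv)
    return np.array(r).ravel()
if __name__=="__main__":
    f=least_squares(res,[.62,-.03,.07,.5],loss="soft_l1"); p=f.x
    print(p,np.degrees(p[2:]),f.fun.reshape(-1,2).round(1).tolist())
    np.save("p.npy",p)
    k=[ray("top",T(335,318)),ray("scene",S(318,204))]
    (o1,d1),(o2,d2)=k; t=np.linalg.lstsq(np.c_[d1,-d2],o2-o1,rcond=None)[0]; print("tip tri",o1+d1*t[0],o2+d2*t[1])
    for n,l in(("hinge",(.125,0,.04)),("Lbar",(-.125,.075,.06)),("Rbar",(-.125,-.075,.06))): print(n,w(p,l).round(4))
    q=np.array([[*w(p,l)] for l in((.125,0,.04),(.125-.165*np.cos(p[3]),0,.04+.165*np.sin(p[3])))])
    a=p[3]; print("bar goal",w(p,(.125-.25*np.cos(a)+.02*np.sin(a),.075,.04+.25*np.sin(a)+.02*np.cos(a))))
    for c in("top","scene"): print(c,proj(c,q))
    im=cv2.imread("pics/scene1.png")
    for aa in(a-.06,a,a+.06):
        L=np.array([w(p,(.125-r*np.cos(aa),0,.04+r*np.sin(aa))) for r in(0.,.165)])
        P=proj("scene",L); print(aa,P.tolist())
E
python3 fit.py
```

```text
[ 0.62512011 -0.03256609  0.08624546  0.48032032] [ 4.94150112 27.52032714] [[-0.4, -0.7], [0.2, -1.3], [-0.9, -0.5], [0.5, -0.7], [-0.9, 0.5], [-0.9, 0.6], [-1.3, 2.7], [-0.2, 0.5], [-1.8, -0.2], [13.9, 0.7]]
tip tri [ 0.60200841 -0.03673106  0.12834376] [ 0.57684461 -0.02493382  0.12386657]
hinge [ 0.7497 -0.0218  0.04  ]
Lbar [0.4941 0.0314 0.06  ]
Rbar [ 0.507  -0.1181  0.06  ]
bar goal [0.53151435 0.03462057 0.17325276]
top [[362.15864743 170.14859049]
 [371.94012802 229.30846148]]
scene [[393.55218451 248.79608118]
 [343.40939225 251.6537643 ]]
0.42032031979792694 [[393.55218451484643, 248.7960811782519], [341.5311513548892, 255.73065127442766]]
0.48032031979792694 [[393.55218451484643, 248.7960811782519], [343.4093922528279, 251.65376430213408]]
0.5403203197979269 [[393.55218451484643, 248.7960811782519], [345.5022824684682, 247.53507452521188]]
```

```bash
python3 - <<'E'
from fit import *
p=np.load("p.npy"); im=cv2.imread("pics/scene1.png")
x0,y0,s=325,230,10
c=cv2.resize(im[y0:y0+40,x0:x0+80],None,fx=s,fy=s,interpolation=cv2.INTER_CUBIC); d=c.copy()
for a,col in((.42,(0,0,255)),(.48,(0,255,0)),(.54,(255,0,0))):
    L=proj("scene",[w(p,(.125-r*np.cos(a),0,.04+r*np.sin(a))) for r in(.03,.165)])
    q=((L-[x0,y0]+.5)*s).astype(int); cv2.line(d,tuple(map(int,q[0])),tuple(map(int,q[1])),col,1)
cv2.imwrite("pics/c3.png",cv2.resize(np.vstack([c,d]),(600,600)))
E
```

```text
(no output)
```

View pics/c3.png

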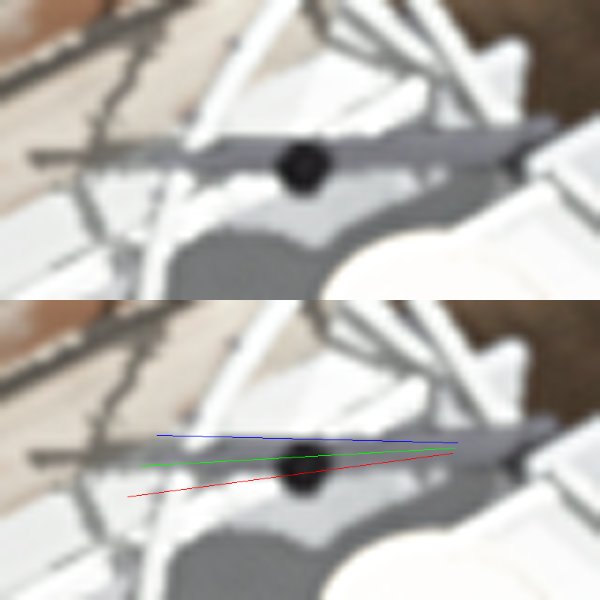

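The green line (0.48) lies close to the arm, and the arm sits slightly above it, so I take 0.49 rad. Dark streaks beyond the arc are shadow. Next I work out the approach.

```bash
cat > mv.py <<'E'
from h import *; import sys
from scipy.spatial.transform import Rotation as R
def mv(x,y,z,rpy):
    s=robot.observe(); A=R.from_euler("xyz",s["orientation"],degrees=True)
    print(s["time"],s["tool_pos"].round(4),s["orientation"].round(2),s["ft_force"].round(1))
    print("rot",(A.inv()*R.from_euler("xyz",rpy,degrees=True)).as_rotvec(degrees=True).round(2),"shift mm",(A.inv().apply(np.array([x,y,z])-s["tool_pos"])*1000).round(1))
if __name__=="__main__": mv(*map(float,sys.argv[1:4]),[180,0,float(sys.argv[4])])
E
python3 mv.py .494 .0315 .16 94.94
```

```text
1.1 [0.2249 0.5292 0.2313] [-180.      0.    156.98] [ 0.7  0.  -0.1]
rot [-0.    0.   62.04] shift mm [-442.3 -352.8   71.3]
```

```bash
python3 -m crank '[[[0,0,7,-32,-25,0,60],[0,0,14,-64,-51,0,60],[0,0,21,-96,-76,0,60],[0,0,28,-128,-102,0,60],[0,0,35,-160,-127,0,60],[0,0,42,-192,-153,5,60],[0,0,48,-222,-177,10,60],[0,0,55,-254,-202,20,60],[0,0,62,-286,-228,30,60],[0,0,62,-318,-254,40,60],[0,0,62,-350,-279,50,60],[0,0,62,-382,-305,60,60]]]'; python3 mv.py .494 .0315 .14 94.94
```

```text
time: 2.1
tool_pos: [0.4569, 0.0995, 0.1719]
orientation: [179.9, -0.0, 95.0]
ft_force: [1.2, 0.2, -0.3]
width: 0.0604
finger_force: 0.0
2.1 [0.4569 0.0995 0.1719] [ 1.7993e+02 -1.0000e-02  9.4970e+01] [ 1.2  0.2 -0.3]
rot [ 0.07 -0.01  0.03] shift mm [-70.9  31.1  31.9]
```

```bash
python3 -m crank '[[[0,0,0,-34,15,15,60],[0,0,0,-70,31,31,60],[0,0,0,-70,31,31,60],[0,0,0,-70,31,31,60]]]'; python3 - <<'E'
from h import *
out=[]
for c,(u,v) in(("top",(290,190)),("scene",(230,190))):
    im,d=robot.capture(c); im=im[:,:,::-1]
    out.append(cv2.resize(im[v:v+120,u:u+80],(400,600),interpolation=cv2.INTER_CUBIC))
    for q in ("left_bar",):
        for r in robot.place_of(c,q)[:1]: uv=np.array(r["point"])*[640,480]; print(c,uv,atz(c,uv,.06),r["confidence"])
    print(proj(c,[robot.observe()["tool_pos"]]), proj(c,[[.4941,.0314,.06]]))
cv2.imwrite("pics/g1.png",np.hstack(out)); print(robot.observe()["tool_pos"])
E
```

```text
time: 2.43
tool_pos: [0.4934, 0.0323, 0.1399]
orientation: [-179.9, -0.0, 94.7]
ft_force: [0.5, -0.1, 0.2]
width: 0.0599
finger_force: 0.0
top [405.184 277.68 ] [ 0.50449792 -0.11276451  0.06      ] 0.25
[[339.38071521 282.79343534]] [[339.27380243 282.13201071]]
scene [280.128 269.808] [0.49642607 0.03507407 0.06      ] 0.86
[[276.75531073 241.76013329]] [[280.00490971 271.3427156 ]]
[0.49248159 0.03542047 0.14138944]
```

View pics/g1.png

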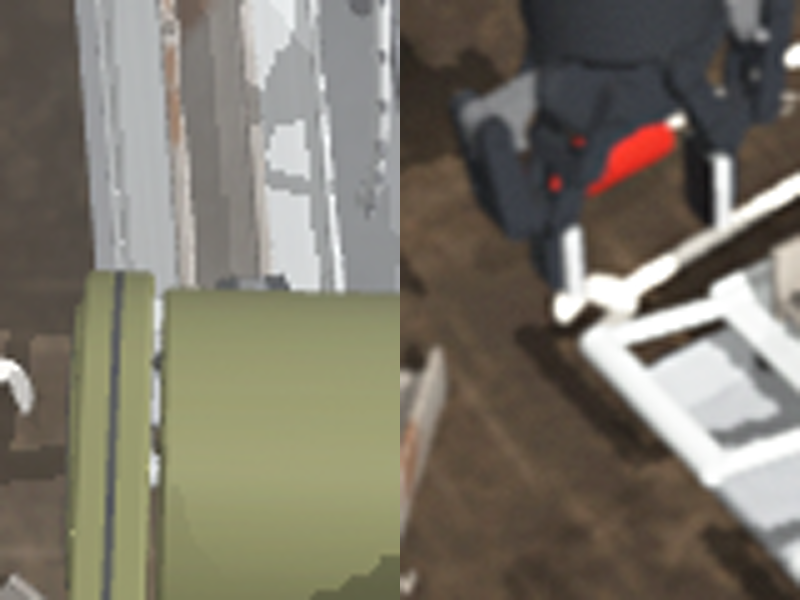

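The right half shows the open fingers above the left bar, which runs from crop (590,345) to (715,475). The fingers straddle it in plan, so I go down 99 mm and close.

```bash
python3 -m crank '[[[0,0,0,0,1,33,60],[0,0,0,0,1,60,60],[0,0,0,0,1,82,60],[0,0,0,0,1,98,60],[0,0,0,0,1,98,60],[0,0,0,0,1,98,0],[0,0,0,0,1,98,0],[0,0,0,0,1,98,0],[0,0,0,0,1,98,0],[0,0,0,0,1,98,0],[0,0,0,0,1,98,0],[0,0,0,0,1,98,0]]]'; python3 - <<'E'
from h import *
im,d=robot.capture("scene"); im=im[190:310,230:390,::-1]
cv2.imwrite("pics/g2.png",cv2.resize(im,(800,600),interpolation=cv2.INTER_CUBIC)); s=robot.observe(); print(s["tool_pos"],s["orientation"],s["width"],s["finger_force"],s["ft_force"])
E
```

```text
time: 3.63
tool_pos: [0.4952, 0.0347, 0.0444]
orientation: [179.8, -0.0, 95.0]
ft_force: [-0.9, 2.4, 5.3]
width: 0.012
finger_force: 58.4
[0.49523953 0.03466424 0.04445449] [ 1.79809974e+02 -1.59317593e-02  9.49603484e+01] 0.012046139839697233 58.451879024505615 [0.26016331 1.35772462 6.70131598]
```

View pics/g2.png

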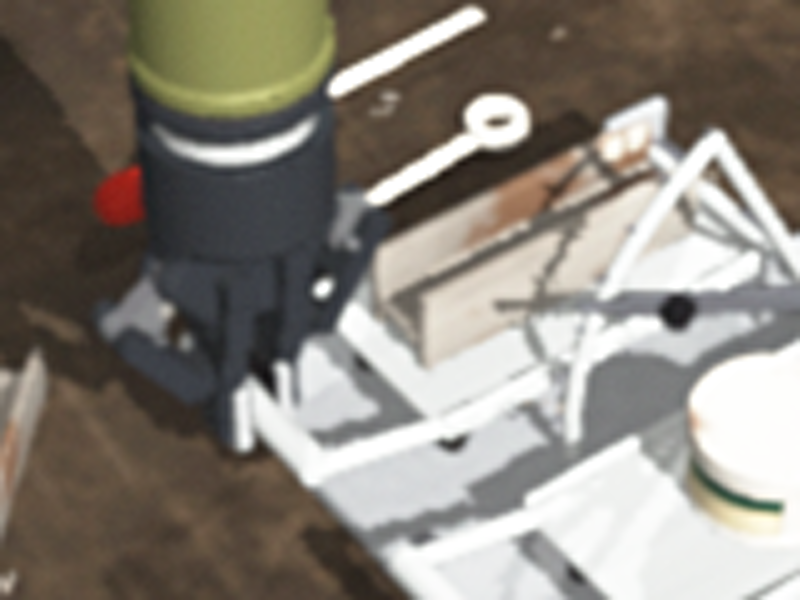

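The fingers hold the bar near its middle, at crop (265,400), with a grip of 58 N. I lift along the arc to 0.42 rad.

```bash
python3 -m crank '[[[0,0,0,0,0.9,-8.7,0],[0,0,0,0,2,-17.4,0],[0,0,0,0,3.5,-26.1,0],[0,0,0,0,5.2,-34.7,0],[0,0,0,0,7.3,-43.3,0],[0,0,0,0,9.7,-51.7,0],[0,0,0,0,12.3,-60,0],[0,0,0,0,15.3,-68.3,0],[0,0,0,0,18.5,-76.5,0],[0,0,0,0,22,-84.5,0],[0,0,0,0,25.8,-92.4,0],[0,0,0,0,29.9,-100.2,0]]]'; python3 -m crank '[[[0,0,0,0,0,0,0],[0,0,0,0,0,0,0],[0,0,0,0,0,0,0]]]'; python3 - <<'E'
from fit import *
p=np.load("p.npy")
im,d=robot.capture("scene"); np.save("sd.npy",d); im=im[:,:,::-1]; cv2.imwrite("pics/full2.png",im)
cv2.imwrite("pics/g3.png",cv2.resize(im[170:305,240:420],(800,600),interpolation=cv2.INTER_CUBIC))
E
```

```text
time: 4.68
tool_pos: [0.5228, 0.037, 0.1434]
orientation: [-179.8, -0.0, 95.0]
ft_force: [0.4, 2.7, -5.1]
width: 0.0114
finger_force: 58.4
time: 4.93
tool_pos: [0.5225, 0.037, 0.1428]
orientation: [-179.9, -0.0, 95.0]
ft_force: [-2.6, 2.4, -3.0]
width: 0.0115
finger_force: 58.8
```

View pics/g3.png

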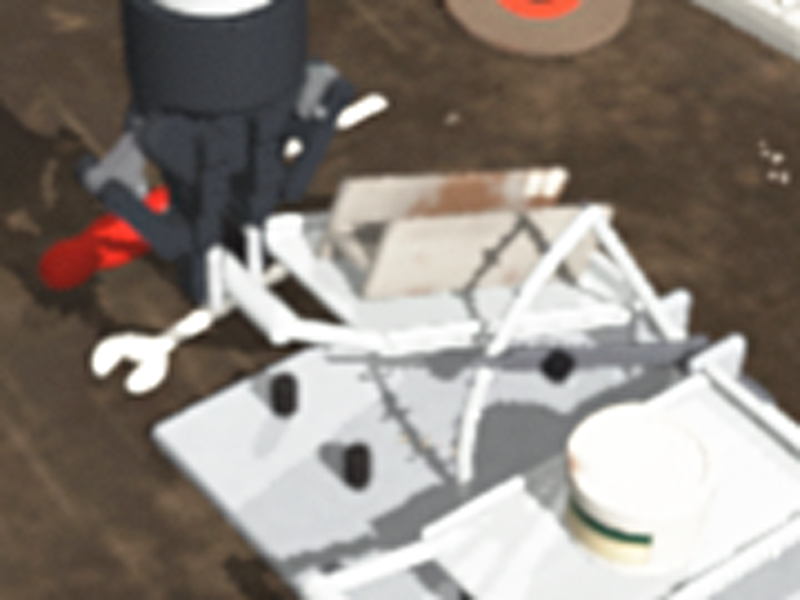

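The left platform is raised with the channel still on it. The arm runs from crop (490,358) to (700,345), and the streak out to (330,357) moved when the background did, so it is shadow. The inner rim, from (345,345) to (640,310), is still slightly less steep than the arm. Next I refine the index angle by matching a strip of the image.

```bash
python3 - <<'E'
from fit import *
p=np.load("p.npy")
f1=cv2.imread("pics/scene1.png").astype(np.float32); f2=cv2.imread("pics/full2.png").astype(np.float32)
rs=np.r_[np.linspace(.04,.088,40),np.linspace(.108,.128,18)]
def strip(im,a,du,dv,hs):
    X=[w(p,(.125-r*np.cos(a)+h*np.sin(a),-.002,.04+r*np.sin(a)+h*np.cos(a))) for h in hs for r in rs]
    P=(proj("scene",X)+[du,dv]).astype(np.float32).reshape(len(hs),len(rs),2)
    return cv2.remap(im,P[...,0],P[...,1],cv2.INTER_LINEAR)
for nm,im in(("1",f1),("2",f2)):
    best=[]
    for a in np.arange(.38,.62,.01):
        for dv in np.arange(-3,3.1,.5):
            s=strip(im,a,0,dv,[-.003,0,.003]); best.append((s.reshape(-1,3).std(0).sum(),round(a,3),dv,s.reshape(-1,3).mean(0).round()))
    best.sort(key=lambda t:t[0]); print(nm,*best[:6],sep="\n")
# rim slope: project platform inner-rim direction vs arm for visual compare
for a in(.40,.42,.44):
    print(a,proj("scene",[w(p,(.125-.25*np.cos(a)+.02*np.sin(a),.029,.04+.25*np.sin(a)+.02*np.cos(a))),w(p,(.125-.25*np.cos(a)+.02*np.sin(a),.121,.04+.25*np.sin(a)+.02*np.cos(a)))]).round(1).tolist())
E
```

```text
1
(np.float32(44.487274), np.float64(0.47), np.float64(-1.5), array([131., 125., 124.], dtype=float32))
(np.float32(44.708435), np.float64(0.48), np.float64(-1.0), array([129., 124., 123.], dtype=float32))
(np.float32(45.24302), np.float64(0.46), np.float64(-1.5), array([129., 123., 123.], dtype=float32))
(np.float32(46.008118), np.float64(0.47), np.float64(-1.0), array([128., 122., 122.], dtype=float32))
(np.float32(46.140778), np.float64(0.45), np.float64(-2.0), array([130., 124., 124.], dtype=float32))
(np.float32(46.230137), np.float64(0.49), np.float64(-0.5), array([128., 122., 122.], dtype=float32))
2
(np.float32(37.003883), np.float64(0.49), np.float64(-1.5), array([138., 132., 131.], dtype=float32))
(np.float32(37.468437), np.float64(0.5), np.float64(-1.0), array([136., 130., 130.], dtype=float32))
(np.float32(38.345776), np.float64(0.47), np.float64(-2.0), array([137., 131., 130.], dtype=float32))
(np.float32(38.520836), np.float64(0.48), np.float64(-2.0), array([139., 134., 133.], dtype=float32))
(np.float32(38.58701), np.float64(0.48), np.float64(-1.5), array([136., 129., 129.], dtype=float32))
(np.float32(39.095886), np.float64(0.51), np.float64(-1.0), array([140., 134., 133.], dtype=float32))
0.4 [[303.6, 244.8], [276.9, 219.1]]
0.42 [[304.6, 242.6], [277.8, 217.0]]
0.44 [[305.7, 240.4], [278.7, 214.9]]
```

Index ≈ 0.48 rad and the platform is at about 0.415. I lift a further 0.065 and let it settle.

```bash
python3 -m crank '[[[0,0,0,0,2.5,-5,0],[0,0,0,0,5.5,-9.5,0],[0,0,0,0,8,-14,0],[0,0,0,0,8,-14,0],[0,0,0,0,8,-14,0],[0,0,0,0,8,-14,0],[0,0,0,0,8,-14,0],[0,0,0,0,8,-14,0],[0,0,0,0,8,-14,0],[0,0,0,0,8,-14,0],[0,0,0,0,8,-14,0],[0,0,0,0,8,-14,0]]]'; python3 - <<'E'
from h import *
im,d=robot.capture("scene"); im=im[:,:,::-1]; cv2.imwrite("pics/full3.png",im)
cv2.imwrite("pics/g4.png",cv2.resize(im[170:305,240:420],(800,600),interpolation=cv2.INTER_CUBIC))
E
```

```text
time: 5.98
tool_pos: [0.5305, 0.0377, 0.1576]
orientation: [-179.9, -0.0, 95.0]
ft_force: [-5.5, 2.0, -0.2]
width: 0.0119
finger_force: 58.9
```

View pics/g4.png

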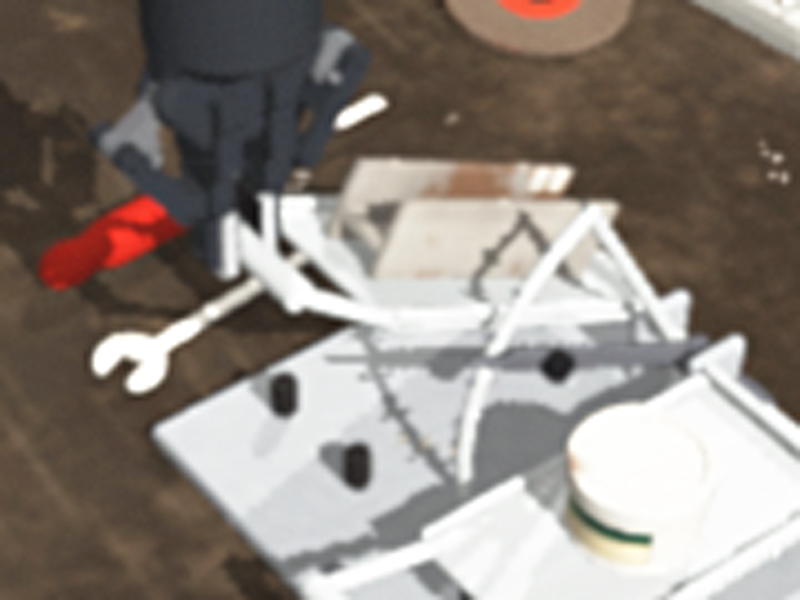

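The rim, from (385,318) to (640,308), is now almost parallel to the arm, and the channel and tin are in place. One quick numerical check of the slope comes before handing in.

```bash
python3 - <<'E'
from fit import *
p=np.load("p.npy"); sl=lambda P:(P[1,1]-P[0,1])/(P[1,0]-P[0,0])
L=lambda y,h,r0,r1,a:proj("scene",[w(p,(.125-r*np.cos(a)+h*np.sin(a),y,.04+r*np.sin(a)+h*np.cos(a))) for r in(r0,r1)])
for a in(.42,.45,.48,.51,.54):
    b=L(.029,.02,.25,.25,a)
    print(a,"arm",sl(L(0,0,.04,.13,a)).round(3),"rim",sl(L(.027,.013,.03,.17,a)).round(3),"rim ends crop",((L(.027,.013,.03,.17,a)-[240,170])*4.444).round().tolist(),"bar R end",((b[0]-[240,170])*4.444).round())
print(robot.observe()["tool_pos"],robot.observe()["qd"].round(2))
E
```

```text
0.42 arm -0.134 rim -0.109 rim ends crop [[617.0, 303.0], [416.0, 324.0]] bar R end [287. 323.]
0.45 arm -0.096 rim -0.071 rim ends crop [[619.0, 301.0], [421.0, 315.0]] bar R end [294. 308.]
0.48 arm -0.057 rim -0.031 rim ends crop [[620.0, 300.0], [426.0, 306.0]] bar R end [302. 293.]
0.51 arm -0.017 rim 0.01 rim ends crop [[621.0, 298.0], [431.0, 296.0]] bar R end [309. 279.]
0.54 arm 0.026 rim 0.053 rim ends crop [[622.0, 296.0], [437.0, 287.0]] bar R end [317. 264.]
[0.53050051 0.03765896 0.15753318] [-0.05 -0.01  0.02 -0.07  0.04 -0.  ]
```

The measured slopes are about -0.06 for the arm and -0.04 for the rim. The model gives 0.48 rad for the arm and about 0.475 for the platform, so they are parallel, and the arm is still.

```bash
python3 -c "
from plant import robot
print(robot.finish_job())"
```

```text
the job is handed in; nothing more can be done
None
```

I handed the job in holding the left platform by its bar at about 0.475 rad, against about 0.48 rad measured for the index arm; the channel was still on it and the right platform down with its tin in the last picture, but no verdict came back.

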